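Hang the bur rack on its sprung screw

ROBOT

A 6-joint arm with a two-finger parallel gripper is mounted at the origin on the work surface. World frame = base frame: x ahead of the robot, y to its left, z up, the work surface at z = 0. Lengths are in m, angles in rad, forces in N, time in s.
With the tool pointing down it reaches from about 0.375 to 0.975 m from the base axis. Payload 3.8 kg.
Tool frame: the origin (TCP) lies midway between the tips of the shut fingers; the grasp point (between the pads) lies 19 mm behind it (bot.grip_point_offset is the z of the grasp point in the tool frame, in m); z points along the fingers, y is the line along which they close (so a half turn about z gives the same grasp; the last joint's range is limited). The gripper opens to 85 mm and grips with 20 to 120 N. Pads are 22 mm wide; open, the fingers measure 114 mm over their backs; the gripper's body (76 mm by 85 mm) begins 54 mm behind the grasp point. The pads swing forward as they close: fully open they stand 13 mm farther back than shut.
Start: joints at [-1.301, 0.264, 1.604, -0, 1.274, -0.037], TCP at [0.204, -0.643, 0.193] pointing down, gripper open.
Joint ranges: [-2.63, 2.63], [-0.94, 2.18], [0.31, 2.57], [-1.31, 4.45], [0, 2.66], [-2.55, 2.55]. Speed limits (rad/s): [2.57, 2.57, 3.14, 3.14, 3.14, 3.14].

INTERFACE

Orientations are given as a rotation vector (axis times angle).
In Python, from workcell import sensors, optics, order, bot gives the robot as it stands.
- The arm moves only by the tool play_rows, never from a script. Its argument "commands" is a list of rows, each a list of 6 numbers: the shift along the tool's x, y, z in cm, then the turn, a rotation vector about the tool's x, y, z in rad. In form: [[dx, dy, dz, wx, wy, wz], ...]. A call has 1 to 5 rows; each row shifts and turns the commanded pose from where the row before left it, along the tool's axes as they then stand; what a row does not reach is not made up. A row lasts 1/12 s, in which the tool goes at most 41.7 mm and 7.16 degrees, less where a joint would pass 70% of its speed; a pose out of reach is approached as far as the arm can. A call with a gripper value outside its range is refused whole. "grip" is the closure, from 0 (fully open) to 1 (shut), set as the call begins (left out, the last holds). The fingers move at their own pace and stop on an object; "force" is the grip in N (left out, the last holds). Time passes only in rows, so rows that do not move let the fingers close. It gives the time, the measured TCP pose, the force, the opening and the grip force at its end, in the units of the state.
- sensors.read_state(): the state, without advancing time (a new reading comes with each control period).
- optics.read_camera(name): name is "scene" or "top"; returns the picture (420x560x3 uint8, red, green, blue); there is no depth.
- optics.camera_info(name): a dict with "mtx" (3x3 intrinsics, pixels), "k1" (the pictures are not rectified: a ray, as slopes to the right and down, at radius r is drawn at 1 + k1 r^2 times it, then the intrinsics apply), "R" (3x3) and "t" (3): a world point X has camera coordinates R X + t. Camera axes: x right, y down, z forward; pixel columns grow to the right and rows downward; lengths in m; the calibration is good to about 2 mm. A picture is of the moment at which its call begins. camera_info takes no time and is no camera call.
- order.finish_job(): hands the job in; it is judged then, once.
The state is a dict: "time": time; "q": joint angles; "joint_vel": joint speeds; "joint_torque": joint torques, N m; "tool_pos": TCP position; "tcp_rot": TCP orientation; "wrist_force": force on the tool from outside, world axes, zero at the start; "torque": the same for the moment, N m; "width": opening from 0.0 (shut) to 1.0 (fully open); "grip_force": force on a finger pad.
Only numpy, scipy, OpenCV 4.12 (cv2) and the standard library are available. Lean on these libraries where they do the work, as an engineer would, in place of code of your own. Each camera call takes 0.05 s, during which the arm holds its last target. There are 200 camera calls.

TASK

Pick up the small metal bur rack and hang it on the upright wooden board: find the screw, which sits higher or lower in its adjusting slot each time, pass the keyhole over its head, press the plate in against the sprung washer behind the head, slide it down until the screw is fully home at the top of the narrow slot and the head settles into the recess there, and let go. The screw sits in soft wood, so never push the rack against the board or screw harder than about 25 N, and do not disturb the other things on the bench.

Things in the scene. Friction and masses are not known exactly. Their poses are not given: they have to be found in the camera images.
- rack: Bare aluminium bur rack, 0.24 kg (varies), standing upright on its foot shelf. Origin: middle of the lower edge of the back plate's rear face; x to the rack's front, y sideways, z up. Sizes in mm. Back plate x 0-6, y -35 to 35, z 0-130, with a keyhole on y = 0. Foot shelf x 6-96, y -35 to 35, z 0-10, with short burs up to z 26 along its front edge (x 88).
- rack_web (a point): Grip point on the rack's central web, rack (55, 0, 44) mm; axes as the rack's. The web is an upright wall 12 mm thick (y), x 6 to 78, z 10 to 56 mm, free on both sides and above: grip it from above, fingers closing along y, firmly, since the pushing is done some 50 mm behind the grip.
- rack_hole (a point): Centre of the keyhole's round (eight-sided) hole, 17 mm across flats, on the plate's front face: rack (6, 0, 70) mm. From it a slot 8 mm wide runs straight up to z = 106 mm. Axes as the rack's.
- rack_seat (a point): On the plate's front face, where the screw's axis lies when the rack is home: rack (6, 0, 103.25) mm, 33.25 mm above the hole's centre; axes as the rack's. Round it the front of the plate has a recess 3 mm deep, 20 mm wide, 8.5 mm down to 10 mm up: with the shank at the slot's end and the push eased, the washer pops the plate 3 mm forward and the head lies in the recess.
- board: Upright wooden board fixed to the bench, 180 mm wide, 195 high, 20 thick, with a foot 120 mm deep and two ribs behind it. Origin: on the bench under the middle of its front face; x is that face's normal, pointing out of it, roughly away from the robot; z up. A short upright adjusting slot in the face carries one steel screw, standing straight out.
- slot_foot (a point): Lower end of the board's upright adjusting slot (38 mm long, 9 wide), 14 mm out from the face: board (14, 0, 146) mm; axes as the board's. One steel screw is clamped in the slot, its axis anywhere from 5 to 33 mm above this point (not measured: look or feel), square to the board. Head 14 mm diameter, outer face 14 mm and rear 9 mm off the board; shank 5.5 mm diameter. It does not move.
- slot_face (a point): As slot_foot, but on the board's face: board (0, 0, 146) mm. Round the screw's shank sits a sprung washer, 30 mm diameter, its front 9 mm off the board at rest, against the head's rear. It yields at 1.4 N plus 0.7 N per mm, dead stop after 9 mm (7.7 N). The plate must press it in over 6 mm (5.6 N) to get behind the head; it then clamps the plate, which needs pushing down to a hard stop.
- bench_block: Bystander: square dark steel block 75 x 75 x 30 mm, origin centre of underside.
- dish: Bystander: white bowl 76 mm across, 35 mm high, origin centre of underside.
- swage_block: Bystander: grooved dark steel block 60 x 130 x 45 mm, origin centre of underside.
- mandrel: Bystander: tapered steel ring mandrel, 240 mm long, 25 mm thick, lying along its x axis; origin under its middle.
- hammer: Bystander: hammer 220 mm long lying along its x axis, origin under its middle.
- jar: Bystander: amber glass jar 52 mm across, 70 mm high, origin centre of underside.
- solder_brick: Bystander: pale soldering slab 110 x 160 x 30 mm, origin centre of underside.
Things that resemble listed ones, but are neither listed nor needed, are in the scene too. Of the things that look like the rack, take the one that is farthest to the robot's left at the start.

How it is judged:
On the way:
1. the screw head is through the round hole and the plate is pressed in behind the head (x of rack_hole in the frame of slot_foot between -0.0145 and -0.0047 m and y of rack_hole in the frame of slot_foot between -0.004 and 0.004 m and z of rack_hole in the frame of slot_foot between 0.002 and 0.036 m), for 0.05 s.
At the end, for the whole second after the job is handed in: The rack hangs released and at rest, the screw head in the recess: its seat point lies at most 3.8 mm behind slot_foot (a plate clamped short of home lies 5 mm behind it), within 3 mm of it sideways and 3 to 35 mm above it, upright within 0.12 rad (x of rack_seat in the frame of slot_foot between -0.0038 and 0.0005 m and y of rack_seat in the frame of slot_foot between -0.003 and 0.003 m and z of rack_seat in the frame of slot_foot between 0.003 and 0.035 m and angle between rack's own z axis and vertical below 0.12 rad and linear speed of rack below 0.02 m/s); the robot touches nothing.
It fails at once if while the gripper touches it, the rack presses on the board, washer and screw with more than 35 N in all (spring included) (contact force between rack and board above 35 N and contact force between the fingers and rack above 1 N).
It fails at once if a bystander is moved by more than 20 mm (distance of any of bench_block, dish, swage_block, mandrel, hammer, jar, solder_brick from where it was at the start of the episode above 0.02 m).
It also fails if it takes over 72 s, if anything falls off the work surface, if the arm or the gripper's body presses on something with over 40 N, if the wrist force passes 120 N, or if a joint passes its speed limit or range.

## Working session

There is one attempt and no reset: what is moved stays moved. The work goes in short steps, Python scripts to look and compute and a tool call to move; the robot and the scene stay as the last step left them, time stands still between calls to the robot, and variables do not carry over. Pictures are saved under pics/ and viewed, at most 10 in all, crops included, and the job is handed in when it is done.

Besides the shell and the picture viewer there is one more tool, called after "Emit:" in YAML: its name, and indented under it one key for each argument. play_rows: Moves the arm, as the interface text tells. Its arguments: {"type":"object","properties":{"commands":{"type":"array","items":{"type":"array","items":{"type":"number"}}},"grip":{"type":"number"},"force":{"type":"number"}},"required":["commands"]}

```bash
ls; mkdir -p pics
python3 - <<'E'
from workcell import sensors, optics, order, bot
import cv2,numpy as np
print(sensors.read_state()); print(bot.grip_point_offset)
for n in("scene","top"):
    im=optics.read_camera(n); cv2.imwrite(f"pics/{n}0.png",im[:,:,::-1]); print(optics.camera_info(n))
E
```

```text
pics
{'time': 0.0, 'q': array([-1.30088702e+00,  2.64748320e-01,  1.60540021e+00, -3.45521581e-05,
        1.27367368e+00, -3.69285104e-02]), 'joint_vel': array([ 1.24925102e-04, -3.84284121e-04, -9.34821266e-04,  2.87973859e-04,
       -1.84712861e-04, -7.81414172e-05]), 'joint_torque': array([ 2.16963730e-03, -5.15107048e+01, -3.67315757e+01, -1.78610594e-04,
        1.29681540e-02, -1.81551866e-05]), 'tool_pos': array([ 0.20362961, -0.64269194,  0.19185121]), 'tcp_rot': array([-3.10250560e+00, -4.79769108e-01,  4.58252558e-04]), 'wrist_force': array([-0.10107217, -0.10716008,  0.27624277]), 'torque': array([ 0.02424142,  0.0541054 , -0.03603012]), 'grip_force': 0.0, 'width': 0.9994891623425654}
-0.0187
{'mtx': array([[529.27126905,   0.        , 285.23622316],
       [  0.        , 529.27126905, 211.76957081],
       [  0.        ,   0.        ,   1.        ]]), 'k1': -0.20425764997871598, 'R': array([[-0.7336078 ,  0.67953085, -0.00757775],
       [ 0.53348922,  0.56896526, -0.62583367],
       [-0.42096181, -0.46315911, -0.77991974]]), 't': array([ 0.4428387 , -0.19631895,  1.95859722])}
{'mtx': array([[516.72962942,   0.        , 279.56194563],
       [  0.        , 516.72962942, 215.63320757],
       [  0.        ,   0.        ,   1.        ]]), 'k1': -0.14914472872965073, 'R': array([[ 0.01256196, -0.99958907,  0.02576587],
       [-0.99596766, -0.01479726, -0.08848424],
       [ 0.08882915, -0.02455043, -0.99574427]]), 't': array([-0.0838052,  0.5758674,  1.5495248])}
```

View pics/scene0.png

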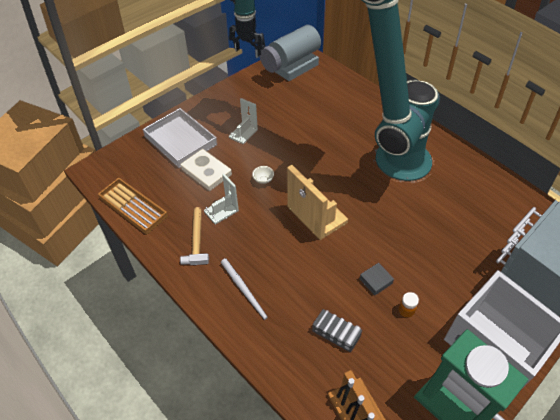

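View pics/top0.png

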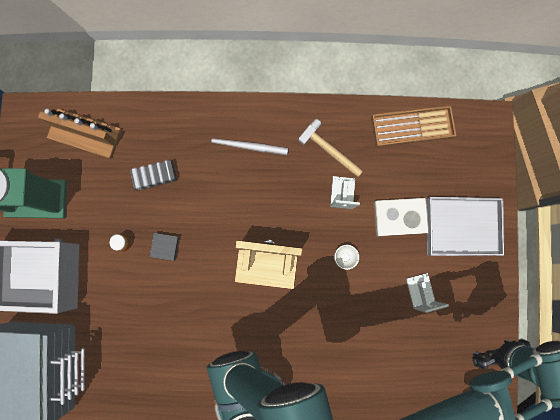

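The scene shows two aluminium racks: one at top (344,192) / scene (225,205), and one at top (425,292) / scene (245,125). Robot's left is a smaller column in the top view, so I take the one at (344,192). The board is at top (267,262) / scene (310,200), with the screw near scene (302,190).

```bash
cat > h.py <<'E'
from workcell import sensors, optics, order, bot
import cv2,numpy as np
from scipy.spatial.transform import Rotation as Rn
from scipy.optimize import least_squares
I={n:optics.camera_info(n) for n in("scene","top")}
def proj(n,X):
    c=I[n];p=np.atleast_2d(X)@c["R"].T+c["t"];s=p[:,:2]/p[:,2:]
    s=s*(1+c["k1"]*(s**2).sum(1,keepdims=True))
    return s*c["mtx"][0,0]+c["mtx"][:2,2]
def ray(n,uv):
    c=I[n];d=(np.array(uv,float)-c["mtx"][:2,2])/c["mtx"][0,0];s=d.copy()
    for _ in range(20): s=d/(1+c["k1"]*(s@s))
    return -c["R"].T@c["t"], c["R"].T@np.array([*s,1])
def onz(n,uv,z):
    o,d=ray(n,uv);return o+d*(z-o[2])/d[2]
def tile(im,c,r,w,h,k):
    return cv2.resize(im[r:r+h,c:c+w],None,fx=k,fy=k,interpolation=cv2.INTER_CUBIC)
def pose(p): # x,y,z,yaw -> R,t
    return Rn.from_euler("z",p[3]).as_matrix(),np.array(p[:3])
def world(p,P):
    R,t=pose(p);return np.atleast_2d(P)@R.T+t
E
python3 - <<'E'
from h import *
s=cv2.imread("pics/scene0.png");t=cv2.imread("pics/top0.png")
a=np.hstack([tile(s,195,165,57,60,7),tile(s,280,155,57,60,7)])
b=np.hstack([tile(t,315,165,57,35*60//60+10,7),tile(t,235,230,57+10,45,6)[:315,:399] if 0 else cv2.resize(t[230:295,230:310],(399,315),interpolation=cv2.INTER_CUBIC)])
cv2.imwrite("pics/z.png",cv2.resize(np.vstack([a[:, :798],b[:270]]),None,fx=.86,fy=.86) if 0 else a[:,:798])
cv2.imwrite("pics/z2.png",b)
E
```

```text
(no output)
```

View pics/z.png

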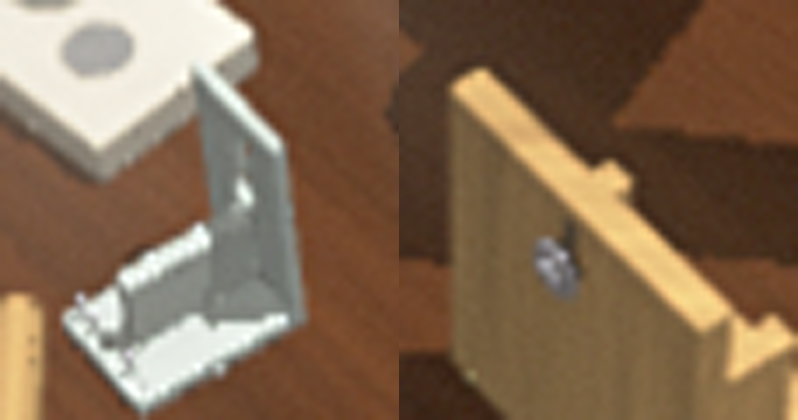

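View pics/z2.png

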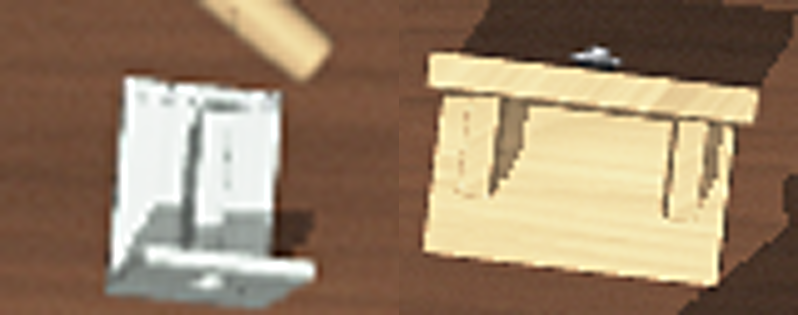

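Zoomed view: the rack's plate is toward the robot and its shelf points away, with corners legible in both views. The board's top edges are clear too. The screw head is at about scene tile (555,268), and at (597,50) in the top tile. Next I fit poses.

```bash
cat > fit.py <<'E'
from h import *
def S(x,y,ox): return ((x+.5)/7-.5+ox, (y+.5)/7-.5+(165 if ox==195 else 155))
def T1(x,y): return ((x+.5)/7-.5+315,(y+.5)/7-.5+165)
def T2(x,y): return ((x-399+.5)/4.9875-.5+230,(y+.5)/4.846-.5+230)
rack=[("scene",(96,35,0),S(140,408,195)),("scene",(96,-35,10),S(65,318,195)),("scene",(6,35,130),S(273,153,195)),("scene",(0,35,130),S(287,150,195)),("scene",(0,35,0),S(304,320,195)),("scene",(3,-35,130),S(196,66,195)),
("top",(96,35,10),T1(125,77)),("top",(96,-35,10),T1(282,93)),("top",(0,35,0),T1(105,293)),("top",(0,-35,0),T1(268,306)),("top",(6,35,130),T1(148,246)),("top",(6,-35,130),T1(316,264))]
board=[("scene",(0,-90,195),S(450-399,95,280)),("scene",(-20,-90,195),S(485-399,69,280)),("scene",(0,90,195),S(703-399,331,280)),("scene",(-20,90,195),S(734-399,308,280)),
("top",(0,90,195),T2(428,54)),("top",(0,-90,195),T2(758,90)),("top",(-20,90,195),T2(427,87)),("top",(-20,-90,195),T2(755,123))]
def fit(pts,x0):
    def f(p,bycam=False):
        return np.array([proj(n,world(p,np.array(P)/1e3))[0]-uv for n,P,uv in pts])
    r=least_squares(lambda p:f(p).ravel(),x0,loss="soft_l1",x_scale=[.01,.01,.01,.1]);return r.x,f(r.x)
if __name__=="__main__":
    np.set_printoptions(precision=4,suppress=True)
    for nm,pts in(("rack",rack),("board",board)):
        p,e=fit(pts,[.55,0,0,0]);print(nm,p);print(e.round(1).tolist())
        q=[*p[:2],0,p[3]];
        if nm=="rack": print("web",world(p,[.055,0,.044]))
    # screw head centre along board plane x=14mm
    for n,uv in(("scene",S(555-399,268,280)),("top",T2(597,50))):
        o,d=ray(n,uv);R,t=pose(p);ol=R.T@(o-t);dl=R.T@d;k=(.014-ol[0])/dl[0];print(n,(ol+k*dl)*1e3)
    print("cam",[(-I[n]["R"].T@I[n]["t"]).round(3).tolist() for n in I])
    for n in I: print(n,proj(n,world(p,[[.014,0,z] for z in(.151,.165,.179)])).round(1).tolist())
E
python3 fit.py
```

```text
rack [ 0.6066 -0.2672  0.0011 -0.0797]
[[0.0, 1.6], [-0.8, -0.1], [-0.3, -0.2], [-0.8, -0.7], [-0.1, 0.3], [-0.5, -0.6], [0.1, 0.3], [-0.1, 0.3], [0.1, 0.3], [-1.0, 0.6], [-0.4, 0.2], [-0.3, -0.1]]
web [[ 0.6614 -0.2716  0.0451]]
board [ 0.4833 -0.043  -0.0005 -0.0995]
[[-0.6, -0.8], [-0.6, 0.1], [-0.3, 0.2], [0.4, 0.4], [0.2, -0.1], [-0.0, -0.1], [-0.5, 0.4], [-0.2, 0.5]]
scene [ 14.       7.8186 171.3059]
top [ 14.      -0.5718 153.0329]
cam [[1.254, 0.718, 1.408], [0.437, -0.037, 1.596]]
scene [[300.2, 195.6], [300.3, 192.7], [300.3, 189.7]]
top [[269.1, 239.9], [269.1, 239.7], [269.1, 239.5]]
```

Rack origin is about (0.607,-0.267), yaw -0.080, with z consistent with 0. The board is at (0.483,-0.043), yaw -0.0995. The screw height is roughly 163–171 mm, so I'll feel for it later. Next I plan the approach to the grasp.

```bash
cat > plan.py <<'E'
from h import *
import sys
np.set_printoptions(precision=3,suppress=True)
def down(yaw): # tool y along +-(-sin,cos), z down ; choose nearest
    s=sensors.read_state();C=Rn.from_rotvec(s["tcp_rot"])
    best=None
    for k in(0,np.pi):
        T=Rn.from_euler("z",yaw+k)*Rn.from_euler("x",np.pi)
        w=(C.inv()*T)
        if best is None or w.magnitude()<best[1].magnitude(): best=(T,w)
    return s,C,*best
def go(pos,yaw,n,nr=None):
    s,C,T,w=down(yaw);rv=w.as_rotvec();nr=nr or n
    d=(np.array(pos)-s["tool_pos"])/n*100;rows=[]
    for i in range(n):
        A=C*Rn.from_rotvec(rv*min(i,nr)/nr);rows.append([*A.inv().apply(d),*(rv/nr if i<nr else 0*rv)])
    print("q",s["q"],"pos",s["tool_pos"],"rv",rv,"F",s["wrist_force"],"t",s["time"]);print(np.array(rows).round(3))
if __name__=="__main__":
    a=[float(x) for x in sys.argv[1:]];go(a[:3],a[3],int(a[4]))
E
python3 plan.py 0.661 -0.2715 0.20 -0.08 20
```

```text
q [-1.301  0.265  1.605 -0.     1.274 -0.037] pos [ 0.204 -0.643  0.192] rv [-0.002  0.     0.387] F [-0.149  0.654 -0.198] t 0.1
[[ 2.741 -1.079 -0.038 -0.     0.     0.019]
 [ 2.719 -1.132 -0.038 -0.     0.     0.019]
 [ 2.697 -1.184 -0.038 -0.     0.     0.019]
 [ 2.674 -1.236 -0.038 -0.     0.     0.019]
 [ 2.649 -1.288 -0.038 -0.     0.     0.019]
 [ 2.624 -1.339 -0.038 -0.     0.     0.019]
 [ 2.597 -1.389 -0.038 -0.     0.     0.019]
 [ 2.57  -1.439 -0.038 -0.     0.     0.019]
 [ 2.542 -1.489 -0.038 -0.     0.     0.019]
 [ 2.512 -1.537 -0.038 -0.     0.     0.019]
 [ 2.482 -1.586 -0.039 -0.     0.     0.019]
 [ 2.451 -1.633 -0.039 -0.     0.     0.019]
 [ 2.419 -1.681 -0.039 -0.     0.     0.019]
 [ 2.386 -1.727 -0.039 -0.     0.     0.019]
 [ 2.352 -1.773 -0.039 -0.     0.     0.019]
 [ 2.318 -1.818 -0.039 -0.     0.     0.019]
 [ 2.282 -1.862 -0.039 -0.     0.     0.019]
 [ 2.246 -1.906 -0.04  -0.     0.     0.019]
 [ 2.208 -1.949 -0.04  -0.     0.     0.019]
 [ 2.17  -1.992 -0.04  -0.     0.     0.019]]
```

Emit:
play_rows:
  commands:
    - [2.7,-1.1,-0.04,0,0,0.02]
    - [2.7,-1.15,-0.04,0,0,0.02]
    - [2.7,-1.2,-0.04,0,0,0.02]
    - [2.65,-1.25,-0.04,0,0,0.02]
    - [2.65,-1.3,-0.04,0,0,0.02]
  grip: 0

```text
time: 0.52
tool_pos: [0.3179, -0.549, 0.1945]
tcp_rot: [-3.124, -0.322, 0.001]
wrist_force: [0.1, 0.2, -0.5]
width: 0.999
grip_force: 0.0
```

Emit:
play_rows:
  commands:
    - [2.6,-1.35,-0.04,0,0,0.02]
    - [2.6,-1.4,-0.04,0,0,0.02]
    - [2.6,-1.45,-0.04,0,0,0.02]
    - [2.55,-1.5,-0.04,0,0,0.02]
    - [2.5,-1.55,-0.04,0,0,0.02]

```text
time: 0.93
tool_pos: [0.4328, -0.456, 0.1966]
tcp_rot: [-3.136, -0.166, 0.001]
wrist_force: [0.2, -1.0, -0.6]
width: 1.003
grip_force: 0.0
```

Emit:
play_rows:
  commands:
    - [2.5,-1.6,-0.04,0,0,0.02]
    - [2.45,-1.65,-0.04,0,0,0.02]
    - [2.4,-1.7,-0.04,0,0,0.02]
    - [2.4,-1.7,-0.04,0,0,0.02]
    - [2.35,-1.8,-0.04,0,0,0.02]

```text
time: 1.35
tool_pos: [0.5479, -0.3637, 0.1986]
tcp_rot: [-3.141, -0.009, 0.001]
wrist_force: [0.2, -0.0, 1.3]
width: 1.002
grip_force: 0.0
```

Emit:
play_rows:
  commands:
    - [2.3,-1.8,-0.04,0,0,0.02]
    - [2.3,-1.85,-0.04,0,0,0.02]
    - [2.25,-1.9,-0.04,0,0,0.02]
    - [2.2,-1.95,-0.04,0,0,0.02]
    - [0,0,0,0,0,0]

```text
time: 1.77
tool_pos: [0.643, -0.2878, 0.1999]
tcp_rot: [-3.137, 0.11, -0.002]
wrist_force: [-0.7, -0.5, 0.0]
width: 1.002
grip_force: 0.0
```

```bash
python3 plan.py 0.661 -0.2715 0.025 -0.08 6
python3 - <<'E'
from h import *
cv2.imwrite("pics/z3.png",np.hstack([tile(optics.read_camera("scene")[:,:,::-1],180,110,90,130,4),tile(optics.read_camera("top")[:,:,::-1],300,130,100,130,4)]))
E
```

```text
q [-0.458  0.315  1.526  0.003  1.3    1.182] pos [ 0.643 -0.288  0.2  ] rv [-0.002 -0.001  0.01 ] F [-0.724 -0.531  0.049] t 1.7667
[[ 0.277 -0.285  2.915 -0.    -0.     0.002]
 [ 0.277 -0.286  2.915 -0.    -0.     0.002]
 [ 0.277 -0.288  2.915 -0.    -0.     0.002]
 [ 0.277 -0.29   2.915 -0.    -0.     0.002]
 [ 0.277 -0.291  2.915 -0.    -0.     0.002]
 [ 0.277 -0.293  2.914 -0.    -0.     0.002]]
```

View pics/z3.png

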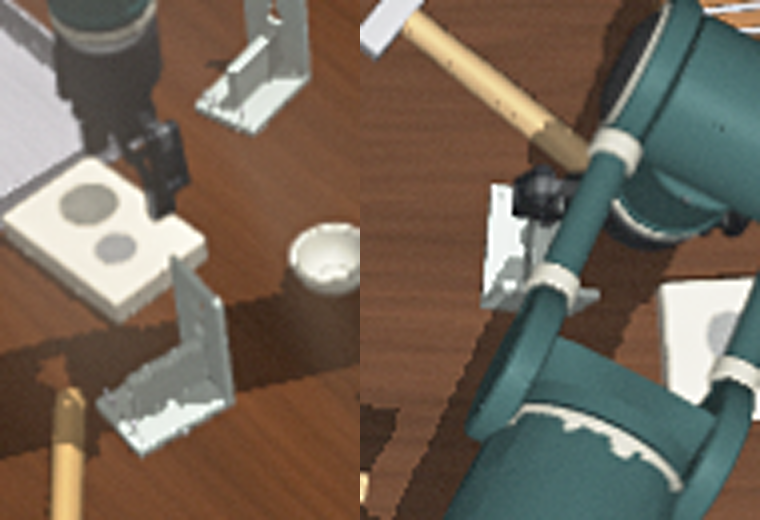

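The gripper is above and beyond the rack, with the bowl and slab clear of the descent. First the remaining lateral shift, then down.

Emit:
play_rows:
  commands:
    - [0.8,-0.85,0,0,0,0.005]
    - [0.85,-0.85,0,0,0,0.005]
    - [0,0,2.5,0,0,0]
    - [0,0,2.5,0,0,0]
    - [0,0,2.5,0,0,0]

```text
time: 2.28
tool_pos: [0.658, -0.2766, 0.126]
tcp_rot: [3.138, -0.132, 0.004]
wrist_force: [1.6, -0.8, -0.1]
width: 1.0
grip_force: 0.0
```

Emit:
play_rows:
  commands:
    - [0,0,2.5,0,0,0]
    - [0,0,2.5,0,0,0]
    - [0,0,2,0,0,0]
    - [0,0,1.5,0,0,0]
    - [0,0,1.5,0,0,0]

```text
time: 2.7
tool_pos: [0.657, -0.2764, 0.0246]
tcp_rot: [-3.139, 0.132, 0.001]
wrist_force: [0.4, 0.5, -0.6]
width: 1.001
grip_force: 0.0
```

Emit:
play_rows:
  commands:
    - [0,0,0,0,0,0]
    - [0,0,0,0,0,0]

```text
time: 2.87
tool_pos: [0.6567, -0.2763, 0.0251]
tcp_rot: [-3.138, 0.131, 0.002]
wrist_force: [-0.4, 0.1, -0.9]
width: 0.997
grip_force: 0.0
```

```bash
python3 plan.py 0.661 -0.2715 0.025 -0.08 1
python3 - <<'E'
from h import *
cv2.imwrite("pics/z4.png",np.hstack([tile(optics.read_camera("scene")[:,:,::-1],185,140,80,100,5),tile(optics.read_camera("top")[:,:,::-1],305,150,80,100,5)]))
E
```

```text
q [-0.433  0.468  1.654  0.     1.021  1.221] pos [ 0.657 -0.276  0.025] rv [-0.001  0.001 -0.004] F [-0.408  0.135 -0.899] t 2.8667
[[ 0.387 -0.509  0.009 -0.001  0.001 -0.004]]
```

View pics/z4.png

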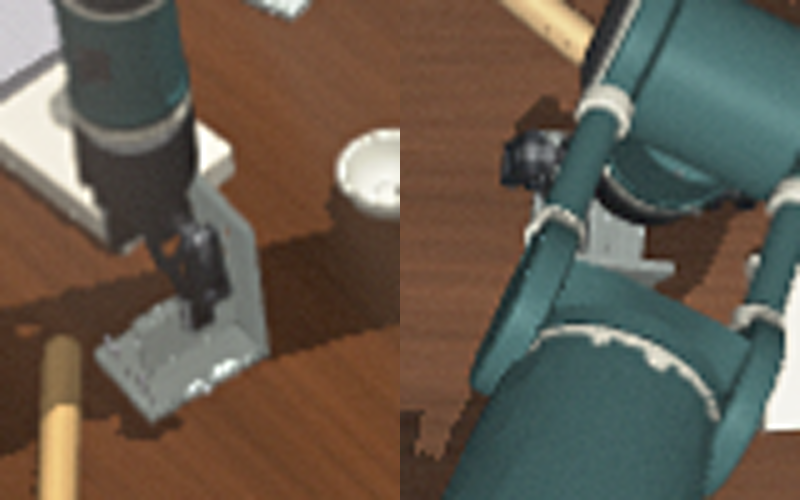

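The fingers straddle the web over the shelf. I correct by 4/-5 mm, then close.

Emit:
play_rows:
  commands:
    - [0.4,-0.5,0,0,0,0]
    - [0,0,0,0,0,0]

```text
time: 3.13
tool_pos: [0.6637, -0.2715, 0.0278]
tcp_rot: [3.138, -0.13, 0.006]
wrist_force: [-0.5, -0.2, 0.8]
width: 1.004
grip_force: 0.0
```

Emit:
play_rows:
  commands:
    - [0,0,0,0,0,0]
    - [0,0,0,0,0,0]
    - [0,0,0,0,0,0]
    - [0,0,0,0,0,0]
    - [0,0,0,0,0,0]
  grip: 1
  force: 110

```text
time: 3.55
tool_pos: [0.6615, -0.2717, 0.0258]
tcp_rot: [-3.139, 0.131, 0.0]
wrist_force: [-0.2, -0.9, -0.2]
width: 0.299
grip_force: 0.0
```

Emit:
play_rows:
  commands:
    - [0,0,0,0,0,0]
    - [0,0,0,0,0,0]
    - [0,0,0,0,0,0]
    - [0,0,0,0,0,0]
    - [0,0,0,0,0,0]

```text
time: 3.97
tool_pos: [0.6616, -0.2718, 0.0258]
tcp_rot: [3.139, -0.131, -0.0]
wrist_force: [0.3, 0.5, -0.1]
width: -0.001
grip_force: 0.0
```

Run:
```python
from h import *
s=sensors.read_state();print(s["width"],s["grip_force"],s["wrist_force"])
cv2.imwrite("pics/z5.png",np.hstack([tile(optics.read_camera("scene")[:,:,::-1],190,145,70,85,5.7),tile(optics.read_camera("top")[:,:,::-1],305,150,70,85,5.7)]))
p=[.6066,-.2672,0,-.0797]
print(proj("scene",world(p,np.array([[78,0,56],[6,0,56],[55,0,44],[55,0,25],[78,0,10]])/1e3)),proj("scene",s["tool_pos"]))
```

```text
-0.0014138571753516203 0.0 [ 0.28752384  0.47507413 -0.10593006]
[[211.4560372  205.20637928]
 [229.24843332 194.9148138 ]
 [217.57148335 204.17407635]
 [218.16919938 207.74762576]
 [213.02364093 213.81936089]] [[218.082812   207.59627071]]
```

View pics/z5.png

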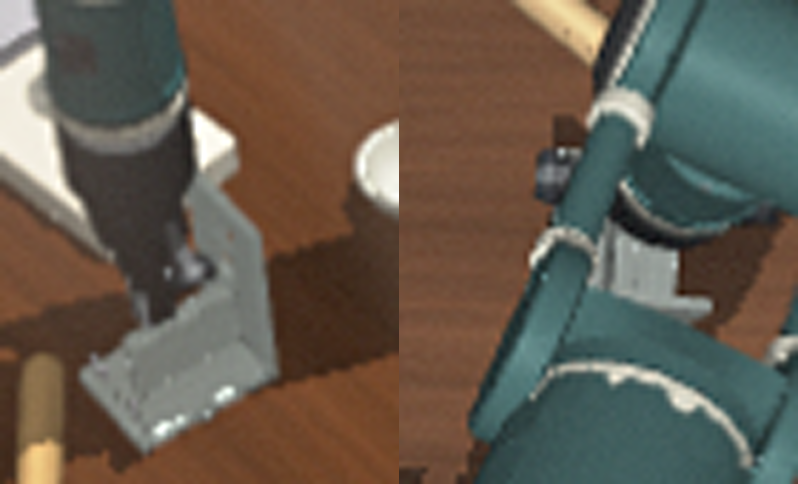

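Run:
```python
from h import *
s=sensors.read_state()
y=np.array([.083,.9966,0]);t=np.array([.6567,-.2763,.038])
for k in(.0425,.057): a=proj("scene",t+k*y)[0];print("z4 tile",(a-[185,140])*5)
p=[.6066,-.2672,0,-.0797]
for P in([96,35,0],[96,-35,10],[6,35,130],[0,35,0],[78,0,56],[6,0,56],[78,-6,56],[78,6,10]):print(P,"z5 tile",(proj("scene",world(p,np.array(P)/1e3))[0]-[190,145])*5.7, "z",(proj("scene",world(p,np.array(P)/1e3))[0]-[195,165])*7)
print("tcp tile",(proj("scene",s["tool_pos"])[0]-[190,145])*5.7)
```

```text
z4 tile [199.99873616 357.37372494]
z4 tile [212.16260918 370.72199698]
[96, 35, 0] z5 tile [140.28997095 454.00313697] z [137.28592924 417.54771207]
[96, -35, 10] z5 tile [ 74.38073018 371.20693402] z [ 56.34475637 315.86816459]
[6, 35, 130] z5 tile [246.8848528  236.22536822] z [268.19192449 150.10132939]
[0, 35, 0] z5 tile [273.09904744 374.93655317] z [300.3847951  320.44839863]
[78, 0, 56] z5 tile [122.29941204 343.17636189] z [115.1922604  281.44465495]
[6, 0, 56] z5 tile [223.71606993 284.51443866] z [239.73903325 209.40369661]
[78, -6, 56] z5 tile [116.70885057 336.98760427] z [108.3266586 273.8444263]
[78, 6, 10] z5 tile [136.75773875 398.44520423] z [132.94810022 349.31867186]
tcp tile [160.06835025 356.82796933]
```

Run:
```python
from h import *
y=np.array([.07,.9975,0]);t=np.array([.643,-.288,.2])
for dz in(0,.013,.04):
  for k in(.0425,.057): a=proj("scene",t+k*y+[0,0,dz])[0];print("z3 tile",dz,k,(a-[180,110])*4)
R=Rn.from_rotvec([-3.1025,-.4798,0]).as_matrix();t=np.array([.2036,-.6427,.1918])
for n in I:
  for k in(-.05,0,.05): print(n,k,proj(n,t+R[:,1]*k+[0,0,.013])[0],proj(n,t+R[:,1]*k+[0,0,.073])[0])
s=cv2.imread("pics/scene0.png");t0=cv2.imread("pics/top0.png")
cv2.imwrite("pics/z6.png",np.hstack([tile(s,205,0,80,80,5),tile(t0,450,320,80,80,5)]))
```

```text
z3 tile 0 0.0425 [165.18318437 257.56194289]
z3 tile 0 0.057 [175.67373182 268.15277085]
z3 tile 0.013 0.0425 [163.52194868 246.17048346]
z3 tile 0.013 0.057 [174.06456818 256.76884995]
z3 tile 0.04 0.0425 [160.01788516 222.07669172]
z3 tile 0.04 0.057 [170.6697433 232.6874179]
scene -0.05 [258.80161908  65.0299049 ] [258.13288562  51.99199963]
scene 0 [247.8122915   61.47834941] [246.928302    48.50748917]
scene 0.05 [237.03438527  58.02390838] [235.94621371  45.12515542]
top -0.05 [467.88926521 353.18557849] [476.44624628 356.9986973 ]
top 0 [484.20721353 347.30678547] [493.36292487 350.82503377]
top 0.05 [500.26809294 341.43575423] [509.98899536 344.66049323]
```

View pics/z6.png

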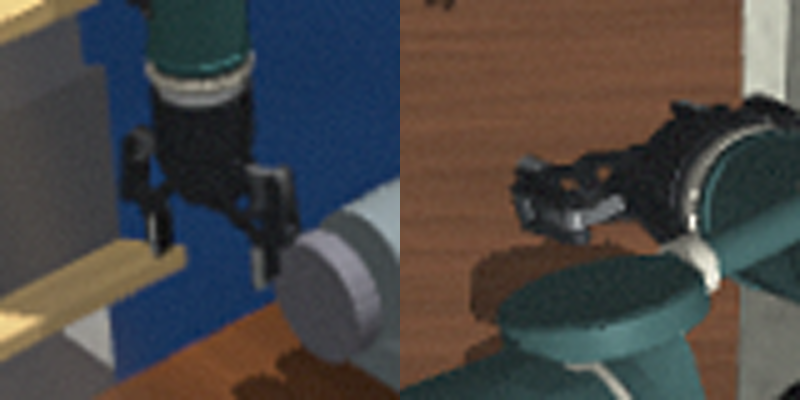

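Start picture: the fingertips at scene (257,57)/(237,50) sit about 8 px (~35 mm) higher than the reported TCP implies, and in z5 the shut tips are above the web. The reported TCP therefore disagrees with the pictures, so I check by touch: lower slowly onto the web.

Emit:
play_rows:
  commands:
    - [0,0,0.2,0,0,0]
    - [0,0,0.2,0,0,0]
    - [0,0,0,0,0,0]

```text
time: 4.32
tool_pos: [0.6612, -0.2716, 0.0211]
tcp_rot: [-3.138, 0.131, 0.001]
wrist_force: [0.1, -0.3, -0.1]
width: -0.003
grip_force: 0.0
```

Emit:
play_rows:
  commands:
    - [0,0,0.2,0,0,0]
    - [0,0,0.1,0,0,0]
    - [0,0,0,0,0,0]

```text
time: 4.57
tool_pos: [0.6613, -0.2716, 0.0183]
tcp_rot: [-3.139, 0.131, 0.001]
wrist_force: [-0.1, -0.7, -0.1]
width: 0.007
grip_force: 0.0
```

Emit:
play_rows:
  commands:
    - [0,0,0.15,0,0,0]
    - [0,0,0.15,0,0,0]
    - [0,0,0,0,0,0]

```text
time: 4.82
tool_pos: [0.6616, -0.2718, 0.018]
tcp_rot: [-3.139, 0.131, 0.0]
wrist_force: [-4.2, 1.0, 9.0]
width: -0.001
grip_force: 4.8
```

Emit:
play_rows:
  commands:
    - [0,0,0.15,0,0,0]
    - [0,0,0.15,0,0,0]
    - [0,0,0,0,0,0]

```text
time: 5.07
tool_pos: [0.6617, -0.2718, 0.0179]
tcp_rot: [3.139, -0.13, -0.0]
wrist_force: [-9.3, 4.3, 21.5]
width: -0.001
grip_force: 10.9
```

Contact came at reported z=0.018, where the web top is 0.056. So the true tips are 38 mm above the reported TCP, matching the pictures. I regrasp with reported z = -0.013.

Emit:
play_rows:
  commands:
    - [0,0,-2,0,0,0]
    - [0,0,-1,0,0,0]
    - [0,0,0,0,0,0]
    - [0,0,0,0,0,0]
    - [0,0,0,0,0,0]
  grip: 0

```text
time: 5.48
tool_pos: [0.6612, -0.2716, 0.0419]
tcp_rot: [-3.139, 0.131, 0.001]
wrist_force: [0.2, 0.4, 0.4]
width: 0.709
grip_force: 0.0
```

Emit:
play_rows:
  commands:
    - [0,0,0,0,0,0]
    - [0,0,0,0,0,0]
    - [0,0,1.5,0,0,0]
    - [0,0,1.5,0,0,0]
    - [0,0,1,0,0,0]

```text
time: 5.9
tool_pos: [0.6598, -0.2709, -0.0007]
tcp_rot: [-3.138, 0.131, 0.005]
wrist_force: [0.1, 0.3, -1.6]
width: 0.996
grip_force: 0.0
```

Emit:
play_rows:
  commands:
    - [0,0,1,0,0,0]
    - [0,0,0.5,0,0,0]
    - [0,0,0,0,0,0]
    - [0,0,0,0,0,0]

```text
time: 6.23
tool_pos: [0.6612, -0.2715, -0.0131]
tcp_rot: [-3.138, 0.131, 0.002]
wrist_force: [1.0, -0.3, 0.0]
width: 1.001
grip_force: 0.0
```

Emit:
play_rows:
  commands:
    - [0,0,0,0,0,0]
    - [0,0,0,0,0,0]
    - [0,0,0,0,0,0]
    - [0,0,0,0,0,0]
    - [0,0,0,0,0,0]
  grip: 1
  force: 110

```text
time: 6.65
tool_pos: [0.6619, -0.2719, -0.0116]
tcp_rot: [3.139, -0.131, 0.001]
wrist_force: [-0.3, -0.6, 0.0]
width: 0.3
grip_force: 0.0
```

Emit:
play_rows:
  commands:
    - [0,0,0,0,0,0]
    - [0,0,0,0,0,0]
    - [0,0,0,0,0,0]
    - [0,0,0,0,0,0]

```text
time: 6.98
tool_pos: [0.662, -0.2718, -0.0116]
tcp_rot: [3.139, -0.131, 0.001]
wrist_force: [0.3, 0.3, 3.0]
width: 0.116
grip_force: 108.4
```

Gripped (108 N). The rack's bottom is at reported z + 0.0116. I lift, then plan the move to stand off in front of the screw.

Emit:
play_rows:
  commands:
    - [0,0,-1,0,0,0]
    - [0,0,-2.5,0,0,0]
    - [0,0,-3,0,0,0]
    - [0,0,-3,0,0,0]
    - [0,0,-2.5,0,0,0]

```text
time: 7.4
tool_pos: [0.6612, -0.2716, 0.1091]
tcp_rot: [-3.139, 0.131, 0.001]
wrist_force: [0.9, -0.2, -2.6]
width: 0.125
grip_force: 107.4
```

```bash
cat > rel.py <<'E'
from plan import *
B=np.array([.4833,-.043]);Y=-.0995
def tgt(bx,by,z0): 
    c,s=np.cos(Y),np.sin(Y);x=bx+.0556
    return [B[0]+c*x-s*by,B[1]+s*x+c*by,z0-.0116]
if __name__=="__main__":
    a=[float(x) for x in sys.argv[1:]];go(tgt(a[0]/1e3,a[1]/1e3,a[2]/1e3),Y,int(a[3]),int(a[4]) if len(a)>4 else None)
E
python3 rel.py 40 0 120 10
```

```text
q [-0.425  0.395  1.591 -0.     1.157  1.229] pos [ 0.661 -0.272  0.109] rv [-0.     0.001  0.016] F [ 0.885 -0.242 -2.617] t 7.4
[[-1.006 -2.115  0.008 -0.     0.     0.002]
 [-1.01  -2.113  0.008 -0.     0.     0.002]
 [-1.013 -2.112  0.008 -0.     0.     0.002]
 [-1.017 -2.11   0.008 -0.     0.     0.002]
 [-1.02  -2.108  0.008 -0.     0.     0.002]
 [-1.024 -2.107  0.008 -0.     0.     0.002]
 [-1.027 -2.105  0.008 -0.     0.     0.002]
 [-1.031 -2.103  0.008 -0.     0.     0.002]
 [-1.034 -2.102  0.007 -0.     0.     0.002]
 [-1.038 -2.1    0.007 -0.     0.     0.002]]
```

Emit:
play_rows:
  commands:
    - [-0.5,-2.1,0,0,0,0.002]
    - [-1,-2.1,0,0,0,0.002]
    - [-1,-2.1,0,0,0,0.002]
    - [-1,-2.1,0,0,0,0.002]
    - [-1,-2.1,0,0,0,0.002]

```text
time: 7.82
tool_pos: [0.6244, -0.1621, 0.1071]
tcp_rot: [-3.138, 0.147, 0.003]
wrist_force: [0.4, -0.3, -3.7]
width: 0.121
grip_force: 107.6
```

Emit:
play_rows:
  commands:
    - [-1,-2.1,0,0,0,0.002]
    - [-1,-2.1,0,0,0,0.002]
    - [-1,-2.1,0,0,0,0.002]
    - [-1,-2.1,0,0,0,0]
    - [-1,-2.1,0,0,0,0]

```text
time: 8.23
tool_pos: [0.5848, -0.0528, 0.1072]
tcp_rot: [-3.138, 0.156, 0.003]
wrist_force: [0.2, 0.6, -2.7]
width: 0.122
grip_force: 107.6
```

Emit:
play_rows:
  commands:
    - [0,0,0,0,0,0]
    - [0,0,0,0,0,0]

```text
time: 8.4
tool_pos: [0.585, -0.0527, 0.1073]
tcp_rot: [3.138, -0.152, -0.002]
wrist_force: [0.6, -0.1, -3.0]
width: 0.119
grip_force: 107.8
```

```bash
python3 rel.py 14 0 120 1;python3 - <<'E'
from h import *
a,b=optics.read_camera("scene")[:,:,::-1],optics.read_camera("top")[:,:,::-1]
cv2.imwrite("pics/z7.png",np.hstack([tile(a,260,130,80,100,5),tile(b,220,195,100,100,4).copy() if 0 else cv2.resize(b[195:295,220:300],None,fx=5,fy=5,interpolation=cv2.INTER_CUBIC)]))
E
```

```text
q [-0.132  0.169  1.883 -0.     1.091  1.536] pos [ 0.585 -0.053  0.107] rv [0.    0.002 0.003] F [ 0.593 -0.075 -3.038] t 8.4
[[-3.26   0.033 -0.108  0.     0.002  0.003]]
```

View pics/z7.png

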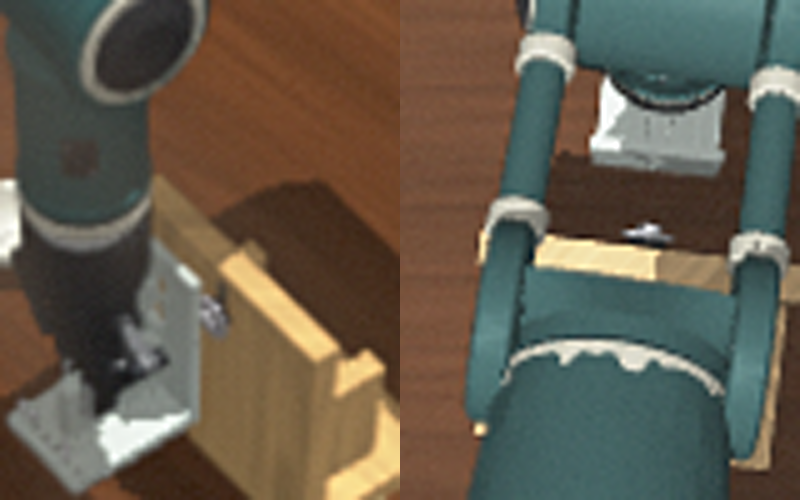

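The rack is held upright in front of the board, plate edge at top-tile (595–725,160), screw at (647,232) and scene tile (213,315). Next I feel the head face with the solid part of the plate.

Emit:
play_rows:
  commands:
    - [-1,0,0,0,0.001,0.003]
    - [-1,0,0,0,0.001,0]
    - [-0.6,0,0,0,0,0]
    - [-0.2,0,0,0,0,0]
    - [0,0,0,0,0,0]

```text
time: 8.92
tool_pos: [0.5574, -0.0513, 0.1077]
tcp_rot: [3.137, -0.161, 0.003]
wrist_force: [0.4, -0.0, -2.4]
width: 0.124
grip_force: 107.8
```

Emit:
play_rows:
  commands:
    - [-0.15,0,0,0,0,0]
    - [-0.15,0,0,0,0,0]
    - [0,0,0,0,0,0]

```text
time: 9.17
tool_pos: [0.5554, -0.0508, 0.1078]
tcp_rot: [3.137, -0.161, 0.003]
wrist_force: [0.6, 0.2, -3.9]
width: 0.12
grip_force: 107.8
```

Emit:
play_rows:
  commands:
    - [-0.15,0,0,0,0,0]
    - [-0.15,0,0,0,0,0]
    - [0,0,0,0,0,0]

```text
time: 9.42
tool_pos: [0.5533, -0.0505, 0.1081]
tcp_rot: [3.137, -0.16, 0.006]
wrist_force: [3.8, 0.9, -3.4]
width: 0.12
grip_force: 107.7
```

Emit:
play_rows:
  commands:
    - [-0.1,0,0,0,0,0]
    - [-0.1,0,0,0,0,0]
    - [0,0,0,0,0,0]

```text
time: 9.67
tool_pos: [0.5535, -0.0505, 0.1085]
tcp_rot: [3.137, -0.16, 0.013]
wrist_force: [7.7, -1.4, -6.9]
width: 0.124
grip_force: 107.5
```

Head-face contact at TCP x≈0.5534 (predicted 0.5524). I back off, rise above the head, move in over it, and feel downward with the plate's bottom edge.

Emit:
play_rows:
  commands:
    - [0.6,0,0,0,0,0]
    - [0,0,-2.5,0,0,0]
    - [0,0,-3,0,0,0]
    - [0,0,-2.5,0,0,0]
    - [0,0,0,0,0,0]

```text
time: 10.08
tool_pos: [0.56, -0.0513, 0.1941]
tcp_rot: [3.137, -0.16, 0.017]
wrist_force: [1.2, 0.0, -2.1]
width: 0.121
grip_force: 108.8
```

Emit:
play_rows:
  commands:
    - [-0.4,0,0,0,0,0]
    - [0,0,0.4,0,0,0]
    - [0,0,0.4,0,0,0]
    - [0,0,0.2,0,0,0]
    - [0,0,0,0,0,0]

```text
time: 10.5
tool_pos: [0.5503, -0.0501, 0.1748]
tcp_rot: [-3.137, 0.161, 0.005]
wrist_force: [-1.1, 0.3, -3.0]
width: 0.122
grip_force: 108.8
```

Emit:
play_rows:
  commands:
    - [0,0,0.15,0,0,0]
    - [0,0,0.15,0,0,0]
    - [0,0,0,0,0,0]

```text
time: 10.75
tool_pos: [0.552, -0.0504, 0.1741]
tcp_rot: [3.137, -0.161, 0.002]
wrist_force: [-0.2, 0.6, -3.4]
width: 0.118
grip_force: 108.8
```

Emit:
play_rows:
  commands:
    - [0,0,0.15,0,0,0]
    - [0,0,0.15,0,0,0]
    - [0,0,0,0,0,0]

```text
time: 11.0
tool_pos: [0.5522, -0.0504, 0.1715]
tcp_rot: [3.137, -0.161, 0.003]
wrist_force: [0.6, -0.7, -2.7]
width: 0.115
grip_force: 108.8
```

Emit:
play_rows:
  commands:
    - [-0.1,0,0.15,0,0,0]
    - [0,0,0.15,0,0,0]
    - [0,0,0,0,0,0]

```text
time: 11.25
tool_pos: [0.551, -0.0503, 0.1684]
tcp_rot: [3.137, -0.16, 0.002]
wrist_force: [-0.7, 1.0, -3.2]
width: 0.119
grip_force: 108.8
```

Emit:
play_rows:
  commands:
    - [0,0,0.15,0,0,0]
    - [0,0,0.15,0,0,0]
    - [0,0,0,0,0,0]

```text
time: 11.5
tool_pos: [0.5511, -0.0502, 0.1653]
tcp_rot: [-3.137, 0.16, -0.002]
wrist_force: [-0.1, 0.9, -3.7]
width: 0.119
grip_force: 108.8
```

Emit:
play_rows:
  commands:
    - [0,0,0.1,0,0,0]
    - [0,0,0.1,0,0,0]
    - [0,0,0,0,0,0]

```text
time: 11.75
tool_pos: [0.5512, -0.0503, 0.1635]
tcp_rot: [3.137, -0.16, 0.003]
wrist_force: [0.5, 0.0, -3.2]
width: 0.122
grip_force: 108.8
```

z0≈175 mm now; continuing.

Emit:
play_rows:
  commands:
    - [0,0,0.1,0,0,0]
    - [0,0,0.15,0,0,0]
    - [0,0,0,0,0,0]

```text
time: 12.0
tool_pos: [0.5511, -0.0503, 0.1609]
tcp_rot: [3.137, -0.161, 0.002]
wrist_force: [-0.4, 0.7, -2.8]
width: 0.12
grip_force: 108.8
```

Emit:
play_rows:
  commands:
    - [0,0,0.1,0,0,0]
    - [0,0,0.15,0,0,0]
    - [0,0,0,0,0,0]

```text
time: 12.25
tool_pos: [0.5511, -0.0502, 0.1584]
tcp_rot: [3.137, -0.16, 0.002]
wrist_force: [-0.0, -0.2, -3.1]
width: 0.121
grip_force: 108.8
```

Emit:
play_rows:
  commands:
    - [0,0,0.1,0,0,0]
    - [0,0,0.1,0,0,0]
    - [0,0,0,0,0,0]

```text
time: 12.5
tool_pos: [0.5512, -0.0503, 0.1565]
tcp_rot: [3.137, -0.16, 0.002]
wrist_force: [-0.1, -0.5, -2.4]
width: 0.12
grip_force: 108.8
```

Emit:
play_rows:
  commands:
    - [0,0,0.1,0,0,0]
    - [0,0,0.15,0,0,0]
    - [0,0,0,0,0,0]

```text
time: 12.75
tool_pos: [0.5511, -0.0503, 0.1539]
tcp_rot: [3.137, -0.16, 0.002]
wrist_force: [-1.1, -0.6, -3.9]
width: 0.119
grip_force: 108.8
```

Emit:
play_rows:
  commands:
    - [0,0,0.1,0,0,0]
    - [0,0,0.1,0,0,0]
    - [0,0,0,0,0,0]

```text
time: 13.0
tool_pos: [0.5513, -0.0503, 0.152]
tcp_rot: [3.137, -0.161, 0.003]
wrist_force: [0.3, 0.4, -2.4]
width: 0.12
grip_force: 108.8
```

Emit:
play_rows:
  commands:
    - [0,0,0.1,0,0,0]
    - [0,0,0.1,0,0,0]
    - [0,0,0,0,0,0]

```text
time: 13.25
tool_pos: [0.5517, -0.0503, 0.1512]
tcp_rot: [3.137, -0.16, 0.004]
wrist_force: [-1.1, 0.7, 2.4]
width: 0.124
grip_force: 109.5
```

Contact at reported z≈0.1515, so head top is 163 mm and the screw axis 156 mm (10 mm above slot_foot, in range). Next I feel sideways with the plate's right edge.

Emit:
play_rows:
  commands:
    - [0,0,-0.8,0,0,0]
    - [0,-1.6,0,0,0,0]
    - [0,-1.6,0,0,0,0]
    - [0,-1.6,0,0,0,0]
    - [0,0,0,0,0,0]

```text
time: 13.67
tool_pos: [0.5564, -0.0002, 0.1583]
tcp_rot: [-3.136, 0.158, -0.003]
wrist_force: [-0.5, 0.4, -4.1]
width: 0.12
grip_force: 108.6
```

Emit:
play_rows:
  commands:
    - [0,0,1.5,0,0,0]
    - [0,0,1.5,0,0,0]
    - [0,0,1,0,0,0]
    - [0,0.2,0,0,0,0]
    - [0,0,0,0,0,0]

```text
time: 14.08
tool_pos: [0.5553, -0.0051, 0.1174]
tcp_rot: [3.137, -0.161, -0.0]
wrist_force: [0.5, 0.1, -3.0]
width: 0.122
grip_force: 108.6
```

Emit:
play_rows:
  commands:
    - [0,0.1,0,0,0,0]
    - [0,0.1,0,0,0,0]
    - [0,0,0,0,0,0]

```text
time: 14.33
tool_pos: [0.5567, -0.0069, 0.1193]
tcp_rot: [3.137, -0.161, 0.006]
wrist_force: [-0.7, 0.8, -2.3]
width: 0.115
grip_force: 108.6
```

Emit:
play_rows:
  commands:
    - [0,0.1,0,0,0,0]
    - [0,0.1,0,0,0,0]
    - [0,0,0,0,0,0]

```text
time: 14.58
tool_pos: [0.5559, -0.0087, 0.1186]
tcp_rot: [3.137, -0.161, 0.004]
wrist_force: [1.3, 0.0, -2.9]
width: 0.12
grip_force: 108.6
```

Emit:
play_rows:
  commands:
    - [0,0.1,0,0,0,0]
    - [0,0.1,0,0,0,0]
    - [0,0,0,0,0,0]

```text
time: 14.83
tool_pos: [0.5558, -0.0097, 0.1184]
tcp_rot: [-3.136, 0.162, -0.004]
wrist_force: [1.3, 4.2, -2.4]
width: 0.125
grip_force: 108.8
```

Emit:
play_rows:
  commands:
    - [0,0.1,0,0,0,0]
    - [0,0,0,0,0,0]
    - [0,0,0,0,0,0]

```text
time: 15.08
tool_pos: [0.5559, -0.01, 0.1185]
tcp_rot: [-3.135, 0.162, -0.004]
wrist_force: [1.0, 6.8, -2.1]
width: 0.117
grip_force: 108.8
```

Side contact at TCP y≈-0.0092, so the aligned TCP is (0.5517,-0.0510) at bx≈12.3 with z=0.0745. I retract, move there and check.

Emit:
play_rows:
  commands:
    - [0,-0.3,0,0,0,0]
    - [1.0,0,0,0,0,0]
    - [0,1.4,1.4,0,0,0]
    - [0,1.4,1.5,0,0,0]
    - [0,1.45,1.5,0,0,0]

```text
time: 15.5
tool_pos: [0.5627, -0.0529, 0.0742]
tcp_rot: [3.136, -0.158, 0.006]
wrist_force: [-0.3, 0.3, -3.1]
width: 0.121
grip_force: 108.7
```

Emit:
play_rows:
  commands:
    - [0,0,0,0,0,0]
    - [0,0,0,0,0,0]
    - [0,0,0,0,0,0]

```text
time: 15.75
tool_pos: [0.5622, -0.052, 0.0746]
tcp_rot: [3.137, -0.161, 0.004]
wrist_force: [0.8, -0.2, -2.2]
width: 0.117
grip_force: 108.5
```

```bash
cat > al.py <<'E'
from plan import *
import sys
d=float(sys.argv[1])/1e3; z=float(sys.argv[2])/1e3 # d: mm bx
Y=-.0995
go([.5517+(d-.0123)*np.cos(Y),-.0510+(d-.0123)*np.sin(Y),z],-.1015,1)
E
python3 al.py 20 74.5
```

```text
q [-0.136  0.159  1.962 -0.     1.019  1.537] pos [ 0.562 -0.052  0.075] rv [ 0.    -0.003 -0.001] F [ 0.828 -0.168 -2.242] t 15.75
[[-0.282  0.003  0.01   0.    -0.003 -0.001]]
```

Emit:
play_rows:
  commands:
    - [-0.4,0,0,0,0,0]
    - [-0.3,0,0,0,0,0]
    - [-0.15,0,0,0,0,0]
    - [-0.15,0,0,0,0,0]
    - [0,0,0,0,0,0]

```text
time: 16.17
tool_pos: [0.5512, -0.0505, 0.0746]
tcp_rot: [3.137, -0.16, 0.004]
wrist_force: [-0.5, 0.2, -2.4]
width: 0.12
grip_force: 108.5
```

Emit:
play_rows:
  commands:
    - [-0.15,0,0,0,0,0]
    - [-0.1,0,0,0,0,0]
    - [0,0,0,0,0,0]

```text
time: 16.42
tool_pos: [0.5487, -0.0505, 0.0742]
tcp_rot: [3.137, -0.16, 0.003]
wrist_force: [0.4, 0.5, -3.3]
width: 0.12
grip_force: 108.5
```

The head is through the hole (x beyond the head face, no force). Now pressing in against the washer.

Emit:
play_rows:
  commands:
    - [-0.15,0,0,0,0,0]
    - [-0.15,0,0,0,0,0]
    - [-0.15,0,0,0,0,0]
    - [0,0,0,0,0,0]

```text
time: 16.75
tool_pos: [0.5451, -0.0502, 0.0744]
tcp_rot: [3.137, -0.161, 0.006]
wrist_force: [3.2, -0.9, -5.4]
width: 0.117
grip_force: 108.4
```

Emit:
play_rows:
  commands:
    - [-0.15,0,0,0,0,0]
    - [-0.15,0,0,0,0,0]
    - [0,0,0,0,0,0]

```text
time: 17.0
tool_pos: [0.5424, -0.0499, 0.0744]
tcp_rot: [3.137, -0.161, 0.007]
wrist_force: [5.2, -0.4, -5.6]
width: 0.12
grip_force: 108.2
```

Emit:
play_rows:
  commands:
    - [-0.15,0,0,0,0,0]
    - [-0.1,0,0,0,0,0]
    - [0,0,0,0,0,0]
    - [0,0,0,0,0,0]

```text
time: 17.33
tool_pos: [0.5407, -0.0497, 0.0746]
tcp_rot: [3.137, -0.161, 0.009]
wrist_force: [7.8, -0.7, -6.7]
width: 0.124
grip_force: 108.1
```

Pressed to about bx 1.3 with 7.8 N. Now sliding down.

Emit:
play_rows:
  commands:
    - [0,0,0.3,0,0,0]
    - [0,0,0.3,0,0,0]
    - [0,0,0.3,0,0,0]
    - [0,0,0,0,0,0]

```text
time: 17.67
tool_pos: [0.5415, -0.0499, 0.0666]
tcp_rot: [3.137, -0.161, 0.01]
wrist_force: [6.6, -1.2, -1.0]
width: 0.122
grip_force: 109.1
```

Emit:
play_rows:
  commands:
    - [0,0,0.3,0,0,0]
    - [0,0,0.3,0,0,0]
    - [0,0,0.3,0,0,0]
    - [0,0,0,0,0,0]

```text
time: 18.0
tool_pos: [0.5415, -0.0499, 0.0577]
tcp_rot: [3.137, -0.161, 0.01]
wrist_force: [6.0, -1.4, -1.8]
width: 0.122
grip_force: 109.2
```

Emit:
play_rows:
  commands:
    - [0,0,0.3,0,0,0]
    - [0,0,0.3,0,0,0]
    - [0,0,0.3,0,0,0]
    - [0,0,0.2,0,0,0]
    - [0,0,0,0,0,0]

```text
time: 18.42
tool_pos: [0.5416, -0.0499, 0.0468]
tcp_rot: [3.137, -0.161, 0.01]
wrist_force: [6.5, -0.6, -1.2]
width: 0.119
grip_force: 108.9
```

Emit:
play_rows:
  commands:
    - [0,0,0.2,0,0,0]
    - [0,0,0.2,0,0,0]
    - [0,0,0,0,0,0]

```text
time: 18.67
tool_pos: [0.5417, -0.0499, 0.0429]
tcp_rot: [3.137, -0.161, 0.011]
wrist_force: [6.5, -0.1, -0.1]
width: 0.124
grip_force: 109.1
```

Emit:
play_rows:
  commands:
    - [0,0,0.15,0,0,0]
    - [0,0,0.15,0,0,0]
    - [0,0,0,0,0,0]

```text
time: 18.92
tool_pos: [0.5421, -0.05, 0.0409]
tcp_rot: [3.137, -0.161, 0.011]
wrist_force: [4.5, -0.7, 3.4]
width: 0.121
grip_force: 109.9
```

Emit:
play_rows:
  commands:
    - [0,0,0.1,0,0,0]
    - [0,0,0.1,0,0,0]
    - [0,0,0,0,0,0]

```text
time: 19.17
tool_pos: [0.542, -0.0499, 0.0403]
tcp_rot: [3.137, -0.161, 0.011]
wrist_force: [1.1, -0.6, 13.2]
width: 0.118
grip_force: 111.3
```

Hard stop reached (13 N upward reaction at z=0.0403). I ease the push so the washer pops the plate forward.

Emit:
play_rows:
  commands:
    - [0.15,0,-0.05,0,0,0]
    - [0.15,0,0,0,0,0]
    - [0.15,0,0,0,0,0]
    - [0,0,0,0,0,0]

```text
time: 19.5
tool_pos: [0.5429, -0.05, 0.0399]
tcp_rot: [3.137, -0.16, -0.001]
wrist_force: [-7.8, 0.1, 18.5]
width: 0.118
grip_force: 111.9
```

Emit:
play_rows:
  commands:
    - [0.1,0,0,0,0,0]
    - [0.1,0,0,0,0,0]
    - [0,0,0,0,0,0]
    - [0,0,0,0,0,0]

```text
time: 19.83
tool_pos: [0.5443, -0.0502, 0.0398]
tcp_rot: [3.137, -0.16, -0.002]
wrist_force: [-8.1, 1.1, 17.9]
width: 0.118
grip_force: 112.0
```

Emit:
play_rows:
  commands:
    - [0,0,-0.15,0,0,0]
    - [0,0,-0.1,0,0,0]
    - [0,0,0,0,0,0]
    - [0,0,0,0,0,0]

```text
time: 20.17
tool_pos: [0.545, -0.0502, 0.0404]
tcp_rot: [3.137, -0.16, 0.001]
wrist_force: [-4.1, -0.3, 10.0]
width: 0.121
grip_force: 110.5
```

Run:
```python
from h import *
s=sensors.read_state();print(s["tool_pos"],s["tcp_rot"],s["wrist_force"],s["torque"])
```

```text
[ 0.54503037 -0.05020575  0.04044214] [ 3.13737152e+00 -1.60387296e-01  1.06363284e-03] [-4.07685924 -0.32493564 10.03019219] [0.15105057 0.92867051 0.0242718 ]
```

Emit:
play_rows:
  commands:
    - [0,0,-0.15,0,0,0]
    - [0,0,-0.05,0,0,0]
    - [0,0,0,0,0,0]
    - [0,0,0,0,0,0]

```text
time: 20.5
tool_pos: [0.5452, -0.0502, 0.041]
tcp_rot: [3.137, -0.161, 0.002]
wrist_force: [0.4, -1.0, 0.5]
width: 0.117
grip_force: 109.2
```

Forces are near zero, and the plate sits about 5.8 mm off the board (head in recess; a clamped plate would be at 3). Releasing.

Emit:
play_rows:
  commands:
    - [0,0,0,0,0,0]
    - [0,0,0,0,0,0]
    - [0,0,0,0,0,0]
    - [0,0,0,0,0,0]
    - [0,0,0,0,0,0]
  grip: 0

```text
time: 20.92
tool_pos: [0.5456, -0.0502, 0.0412]
tcp_rot: [3.137, -0.16, 0.003]
wrist_force: [-0.1, -0.7, -0.4]
width: 0.826
grip_force: 0.0
```

Emit:
play_rows:
  commands:
    - [0,0,0,0,0,0]
    - [0,0,0,0,0,0]
    - [0,0,0,0,0,0]
    - [0,0,0,0,0,0]
    - [0,0,0,0,0,0]

```text
time: 21.33
tool_pos: [0.5455, -0.0502, 0.0412]
tcp_rot: [3.137, -0.161, 0.003]
wrist_force: [0.1, 0.6, 0.1]
width: 0.999
grip_force: 0.0
```

Emit:
play_rows:
  commands:
    - [0,0,-1,0,0,0]
    - [0,0,-2,0,0,0]
    - [0,0,-3,0,0,0]
    - [0,0,-3.5,0,0,0]
    - [0,0,-3.5,0,0,0]

```text
time: 21.75
tool_pos: [0.5445, -0.0501, 0.1727]
tcp_rot: [3.137, -0.16, 0.001]
wrist_force: [0.9, -1.2, 0.0]
width: 0.997
grip_force: 0.0
```

Emit:
play_rows:
  commands:
    - [0,0,-3.5,0,0,0]
    - [0,0,-3,0,0,0]
    - [3,0,0,0,0,0]
    - [3,-3,0,0,0,0]
    - [0,-3,0,0,0,0]

```text
time: 22.17
tool_pos: [0.6151, 0.0019, 0.2384]
tcp_rot: [3.137, -0.166, 0.013]
wrist_force: [0.3, 0.3, -0.5]
width: 1.0
grip_force: 0.0
```

Emit:
play_rows:
  commands:
    - [3,-3,-2,0,0,0]
    - [3,-3,-2,0,0,0]
    - [3,-3,-2,0,0,0]
    - [0,0,0,0,0,0]
    - [0,0,0,0,0,0]

```text
time: 22.58
tool_pos: [0.6996, 0.0758, 0.2912]
tcp_rot: [-3.138, 0.157, -0.007]
wrist_force: [-1.2, 0.2, -0.3]
width: 1.0
grip_force: 0.0
```

Run:
```python
from h import *
a,b=optics.read_camera("scene")[:,:,::-1],optics.read_camera("top")[:,:,::-1]
cv2.imwrite("pics/z8.png",np.hstack([tile(a,260,130,80,100,5),tile(b,225,195,80,100,5)]))
```

```text
(no output)
```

View pics/z8.png

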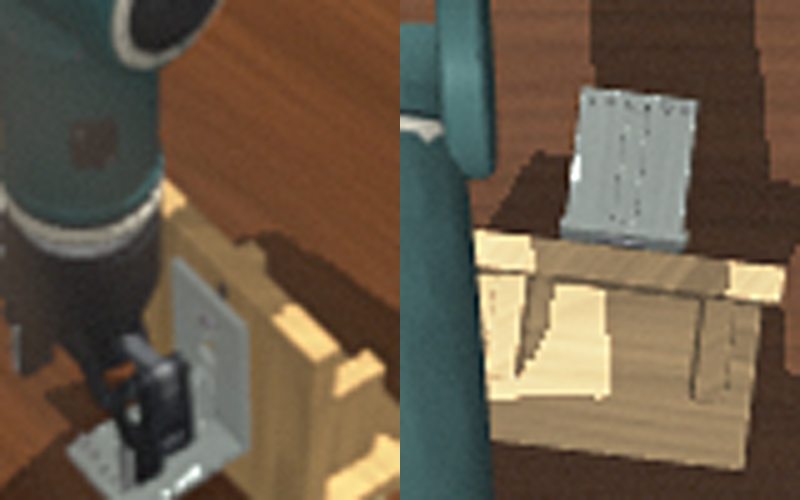

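The rack hangs upright and square on the board: scene plate at tile (175–248, 260–440), shelf at top tile (565–695, 90–240). The gripper is clear of it. Handing in.

```bash
python3 -c "
from workcell import order
print(order.finish_job())"
```

```text
the job is handed in; nothing more can be done
None
```

I hung the leftmost rack on the screw, released it and handed the job in at about 22.7 s. The plate sat about 5.8 mm off the board just before release, so the head should be in the recess. No verdict came back, and the highest wrist-force component against the screw was about 18 N.

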